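Lock the lid of the deep screw box

TASK

The deep storage box is packed and has to go out to the site: lock its lid by flipping all four of its white side clips down, one after another, until each lies flat against the side of the box. The shallow box is still being filled, so do not touch it or its clips.

Things in the scene. Friction and masses are not known exactly. Their poses are not given: they have to be found in the camera images.
- deep_box: The deep (taller) of two alike grey plastic storage boxes with flat lids and white hinged clips on all four sides: 120 mm along its own x, 150 mm along its own y, 95 mm high. Heavy, does not move. Origin: centre of its underside, z up. Mid-side on each side a stiff flap, 44 mm wide, 40 mm long, 4 mm thick, hinged on the lid edge 85 mm above the underside; fully down, its end is 45 mm up.
- shallow_box: The shallow box, to be left alone: same make, same 120 x 150 mm footprint and same clips (hinges 50 mm up), but only 60 mm high. Origin at the centre of its underside. Its clips also stick out.
- clip_front (a joint): Angle (rad) of the deep box's clip on its own -x side; its level hinge axis is 67 mm out from the box centre, outer face 2 mm further when down. 0 = straight out, negative = end raised (stop -0.6), 1.57 = straight down against the side (stop). Starts at -0.35 to 0.2. Friction only (about 2 N at the end), no spring: it stays where left.
- clip_back (a joint): Angle (rad) of the deep box's clip on its own +x side; its level hinge axis is 67 mm out from the box centre, outer face 2 mm further when down. 0 = straight out, negative = end raised (stop -0.6), 1.57 = straight down against the side (stop). Starts at -0.35 to 0.2. Friction only (about 2 N at the end), no spring: it stays where left.
- clip_left (a joint): Angle (rad) of the deep box's clip on its own +y side; its level hinge axis is 82 mm out from the box centre, outer face 2 mm further when down. 0 = straight out, negative = end raised (stop -0.6), 1.57 = straight down against the side (stop). Starts at -0.35 to 0.2. Friction only (about 2 N at the end), no spring: it stays where left.
- clip_right (a joint): Angle (rad) of the deep box's clip on its own -y side; its level hinge axis is 82 mm out from the box centre, outer face 2 mm further when down. 0 = straight out, negative = end raised (stop -0.6), 1.57 = straight down against the side (stop). Starts at -0.35 to 0.2. Friction only (about 2 N at the end), no spring: it stays where left.

How it is judged:
At the end, for the whole second after the job is handed in: All four clips of the deep box hang down against its sides, each within 15 degrees of fully down (joint above 1.31 rad) (value of joint each of clip_front, clip_back, clip_left, clip_right above 1.31 rad); the robot touches nothing.
It fails at once if the shallow box or one of its clips is touched with more than 2 N (contact force between any of the fingers, the arm and shallow_box above 2 N).
It also fails if it takes over 42 s, if anything falls off the work surface, if the arm or the gripper's body presses on something with over 40 N, if the wrist force passes 120 N, or if a joint passes its speed limit or range.

ROBOT

A 6-joint arm with a two-finger parallel gripper is mounted at the origin on a cart in front of the work surface, level with it; the furniture and walls round the work are solid. World frame = base frame: x ahead of the robot, y to its left, z up, the work surface at z = 0. Lengths are in m, angles in rad, forces in N, time in s.
With the tool pointing down it reaches from about 0.375 to 0.9 m from the base axis. Payload 3.1 kg.
Tool frame: the origin (TCP) lies where the fingers leave the gripper's body, on its centre line; the fingertips stand 73 mm ahead of it and the grasp point (between the pads) lies 54 mm ahead of it; z points along the fingers, y is the line along which they close (so a half turn about z gives the same grasp; the last joint's range is limited). The gripper opens to 85 mm and grips with 20 to 120 N. Pads are 22 mm wide; open, the fingers measure 114 mm over their backs; the gripper's body (76 mm by 85 mm) begins 54 mm behind the grasp point. The pads swing forward as they close: fully open they stand 13 mm farther back than shut.
Start: joints at [1.002, 0.527, 1.433, -0, 1.181, -0.178], TCP at [0.238, 0.578, 0.304] pointing down, gripper open.
Joint ranges: [-3.08, 3.08], [-0.75, 2.2], [0.22, 2.44], [-1.43, 4.57], [0, 2.65], [-2.85, 2.85]. Speed limits (rad/s): [2.79, 2.79, 3.14, 3.14, 3.14, 3.14].

INTERFACE

Orientations are given as a unit quaternion [x, y, z, w].
In Python, from station import manip gives the robot as it stands.
- The arm moves only by the tool step_arm, never from a script. Its argument "moves" is one flat list of numbers, 5 for each row, row after row: the opening, from 0 (shut) to 1 (fully open), then the shift along the world's x, y, z scaled (see below), then the turn about the world's z scaled (see below). In form: [fingers, x, y, z, yaw, fingers, x, y, z, yaw, ...]. A call has 1 to 12 rows; each row is the pose to reach, as a shift and turn from the pose commanded when the call began, turning the shorter way round; what a row does not reach only later rows make up. The controller multiplies each number of a shift by 200 mm and each number of a turn by pi rad. A row lasts 1/8 s, in which the tool goes at most 62.5 mm and 10.7 degrees, less where a joint would pass 70% of its speed; a pose out of reach is approached as far as the arm can. A call with a number of a shift or a turn outside -1 to 1 is refused whole. A call with a gripper value outside its range is refused whole. The fingers move at their own pace and stop on an object; "grip_force" is the grip in N (left out, the last holds). Time passes only in rows, so rows that repeat a pose let the fingers close. It gives the time, the measured TCP pose, the force, the opening and the grip force at its end, in the units of the state.
- manip.sense(): the state, without advancing time (a new reading comes with each control period).
- manip.snapshot(name): name is "scene" or "top" or "wrist"; returns a dict with "color" (420x560x3 uint8, blue, green, red), "z_map" (420x560 float32, m along the optical axis (not along the pixel's ray), 0 where there is no reading), "fovy" (degrees; the focal length in pixels is half the picture's height over the tangent of half this angle, whatever the lens; pixels are square), "cx", "cy" (the principal point, pixels), "R" (3x3) and "t" (3): a world point X has camera coordinates R X + t; the wrist camera has in their place "mount" (4x4, takes a point from camera to tool coordinates, whose origin is the TCP and whose axes are the flange's). Camera axes: x right, y down, z forward; pixel columns grow to the right and rows downward; lengths in m; the calibration is good to about 2 mm. A picture is of the moment at which its call begins: read the wrist's pose just before it.
- manip.sign_off(): hands the job in; it is judged then, once.
The state is a dict: "t": time; "q": joint angles; "qd": joint speeds; "tau": joint torques, N m; "tcp_pos": TCP position; "tool_rot": TCP orientation; "force": force on the tool from outside, world axes, zero at the start; "ft_torque": the same for the moment, N m; "finger_gap": opening from 0.0 (shut) to 1.0 (fully open); "gripper_force": force on a finger pad.
Only numpy, scipy, OpenCV 4.12 (cv2) and the standard library are available. Lean on these libraries where they do the work, as an engineer would, in place of code of your own. Each camera call takes 0.05 s, during which the arm holds its last target. There are 200 camera calls.

## Working session

There is one attempt and no reset: what is moved stays moved. The work goes in short steps, Python scripts to look and compute and a tool call to move; the robot and the scene stay as the last step left them, time stands still between calls to the robot, and variables do not carry over. Pictures are saved under pics/ and viewed, at most 10 in all, crops included, and the job is handed in when it is done.

Besides the shell and the picture viewer there is one more tool, called after "Emit:" as name(argument=value, ...), one argument or row to a line, values as JSON. step_arm: Moves the arm, as the interface text tells. Its arguments: {"type":"object","properties":{"moves":{"type":"array","items":{"type":"number"}},"grip_force":{"type":"number"}},"required":["moves"]}

```bash
mkdir -p pics; cat > h.py <<'E'
import numpy as np, cv2
from station import manip
def snap(n,f):
    s=manip.snapshot(n); cv2.imwrite('pics/'+f,s['color']); np.savez('pics/'+n+'.npz',**{k:v for k,v in s.items()}); return s
def cloud(s):
    h,w=s['z_map'].shape; f=h/2/np.tan(np.radians(s['fovy'])/2)
    u,v=np.meshgrid(np.arange(w),np.arange(h)); z=s['z_map']
    P=np.stack([(u-s['cx'])*z/f,(v-s['cy'])*z/f,z],-1)
    return (P-s['t'])@s['R']
E
python3 - <<'E'
from h import *
a=snap('top','top0.png'); b=snap('scene','scene0.png')
print(manip.sense()); 
for s in(a,b): print(s['fovy'],s['R'],s['t'])
E
```

```text
{'t': 0.1, 'q': array([ 1.00152815e+00,  5.28418418e-01,  1.43374952e+00,  1.37016745e-06,
        1.18140129e+00, -1.78518370e-01]), 'qd': array([ 5.10163049e-04, -2.35042928e-03, -2.07557345e-03, -7.76025581e-04,
       -5.54270164e-04,  7.05164552e-06]), 'tau': array([-6.07974416e-04, -4.43305564e+01, -1.78585786e+01, -2.78429416e-04,
        3.90456335e-03,  9.64553237e-07]), 'tcp_pos': array([0.2377657 , 0.57747716, 0.30301139]), 'tool_rot': array([ 1.94134481e-01,  9.80974427e-01, -9.19778837e-04, -3.61554800e-04]), 'force': array([0.09750418, 0.98756579, 0.09060348]), 'ft_torque': array([-0.02101511,  0.05586219, -0.02759107]), 'gripper_force': 0.0, 'finger_gap': 1.003025867198897}
46.38164975412278 [[ 0.01654013 -0.99983294  0.00777908]
 [-0.99774753 -0.01701049 -0.06488838]
 [ 0.06500987 -0.00668829 -0.99786221]] [0.09243619 0.53969096 1.22642552]
57.958562989419285 [[ 0.47945746 -0.87754132 -0.0064626 ]
 [-0.6527431  -0.35169417 -0.67099751]
 [ 0.58655518  0.32593318 -0.74143144]] [-0.15957271  0.47821313  0.54837599]
```

View pics/top0.png

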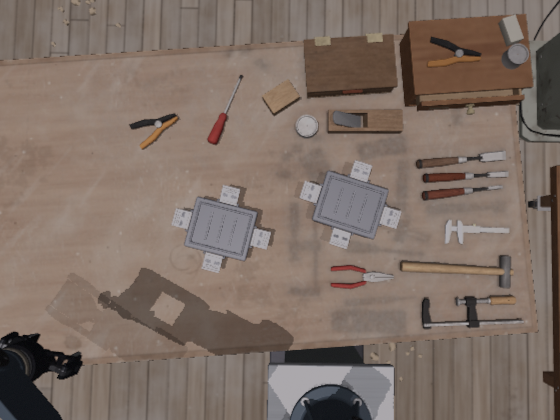

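View pics/scene0.png

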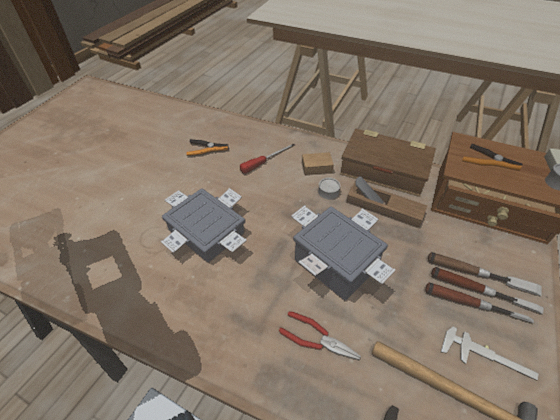

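The top view shows two boxes, each with its clips out: left (lid centre about 221,228) and right (350,205). The scene view shows the right one is taller. I'll check the heights and fit the poses from depth.

```bash
python3 - <<'E'
from h import *
s=dict(np.load('pics/top.npz')); W=cloud(s); Z=W[...,2]; col=s['color'].astype(int)
for n,(u,v) in dict(R=(350,205),L=(221,228)).items():
    m=np.zeros(Z.shape,bool); m[v-60:v+60,u-60:u+60]=1
    top=np.median(Z[v-10:v+10,u-10:u+10]); 
    white=m&(col.min(-1)>140)&(Z>.03)
    lid=m&(abs(Z-top)<.012)&(col.max(-1)<140)
    k=cv2.morphologyEx(lid.astype(np.uint8),cv2.MORPH_OPEN,np.ones((9,9)))>0
    r=cv2.minAreaRect((W[k][:,:2]*1000).astype(np.float32)); print(n,'top',top,r)
    N,l,st,c=cv2.connectedComponentsWithStats(white.astype(np.uint8))
    cx=np.array(r[0])/1000
    for i in range(1,N):
        if st[i,4]>40:
            p=W[l==i]; d=p[:,:2].mean(0)-cx; dist=(p[:,:2]-cx)@(d/np.linalg.norm(d))
            f=np.polyfit(dist,p[:,2],1)
            print(c[i].round(),st[i,4],p.mean(0).round(3),'dir',np.degrees(np.arctan2(d[1],d[0])).round(1),'dist',dist.min().round(3),dist.max().round(3),'ang',-np.arctan(f[0]).round(2),'z end',np.polyval(f,dist.max()).round(3))
E
```

```text
R top 0.0918665477094662 ((549.8258056640625, -33.81817626953125), (159.5028839111328, 129.94728088378906), 75.32054901123047)
[361. 171.] 291 [ 0.631 -0.058  0.092] dir -16.7 dist -0.13 0.105 ang 1.22 z end 0.034
[310. 192.] 284 [0.578 0.063 0.096] dir 73.9 dist 0.079 0.121 ang -0.61 z end 0.11
[390. 217.] 292 [ 0.52  -0.13   0.092] dir -107.3 dist -0.11 0.122 ang 1.22 z end 0.033
[340. 238.] 270 [ 0.469 -0.009  0.102] dir 162.8 dist 0.065 0.131 ang -1.23 z end 0.23
L top 0.05688753460197919 ((539.7930908203125, 323.1328125), (40.139556884765625, 40.93054962158203), 1.2060825824737549)
[229. 195.] 283 [0.569 0.258 0.068] dir -65.7 dist 0.043 0.16 ang -1.37 z end 0.503
[181. 218.] 268 [0.511 0.375 0.059] dir 119.4 dist -0.145 0.089 ang 1.32 z end -0.059
[260. 239.] 280 [0.465 0.181 0.057] dir -117.8 dist 0.135 0.227 ang -1.07 z end 0.179
[212. 262.] 287 [0.405 0.298 0.054] dir -169.5 dist 0.11 0.163 ang 0.51 z end 0.04
```

The right box is deep (top about 0.092). It is centred at (0.550, -0.0335) with yaw about -16.7°. The opposing clips agree on that centre, and the clip spacing fits the given dimensions. Plan: fingers shut, press each clip down near its end, sweep inward, back off and lift. First I travel high, aligned to the box.

Emit:
step_arm(
  moves=[0, 1, -1, 0, 0.033, 0, 1, -1, 0, 0.033, 0, 1, -1, 0, 0.033, 0, 1, -1, 0, 0.033, 0, 1, -1, 0, 0.033, 0, 1, -1, 0, 0.033, 0, 1, -1, 0, 0.033],
)

```text
t: 0.98
tcp_pos: [0.4374, 0.378, 0.3035]
tool_rot: [0.143, 0.99, -0.0, -0.001]
force: [-0.0, -0.2, 0.1]
finger_gap: -0.001
gripper_force: 0.0
```

Emit:
step_arm(
  moves=[0, 0.727, -1, 0, 0, 0, 0.727, -1, 0, 0, 0, 0.727, -1, 0, 0, 0, 0.727, -1, 0, 0, 0, 0.727, -1, 0, 0, 0, 0.727, -1, 0, 0],
)

```text
t: 1.72
tcp_pos: [0.5824, 0.1791, 0.3035]
tool_rot: [0.143, 0.99, 0.0, -0.001]
force: [-0.0, 0.3, 0.1]
finger_gap: 0.003
gripper_force: 0.0
```

Emit:
step_arm(
  moves=[0, 0, -0.5, -0.2, 0, 0, 0, -0.5, -0.4, 0, 0, 0, -0.5, -0.4, 0, 0, 0, -0.5, -0.4, 0, 0, 0, -0.5, -0.4, 0],
)

```text
t: 2.35
tcp_pos: [0.5841, 0.0798, 0.2255]
tool_rot: [0.142, 0.99, 0.0, 0.002]
force: [0.9, 0.4, -0.1]
finger_gap: 0.003
gripper_force: 0.0
```

```bash
python3 - <<'E'
from h import *
s=manip.snapshot('scene'); cv2.imwrite('pics/s1.png',cv2.resize(s['color'][100:320,200:480],None,fx=2.5,fy=2.5))
E
```

```text
(no output)
```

View pics/s1.png

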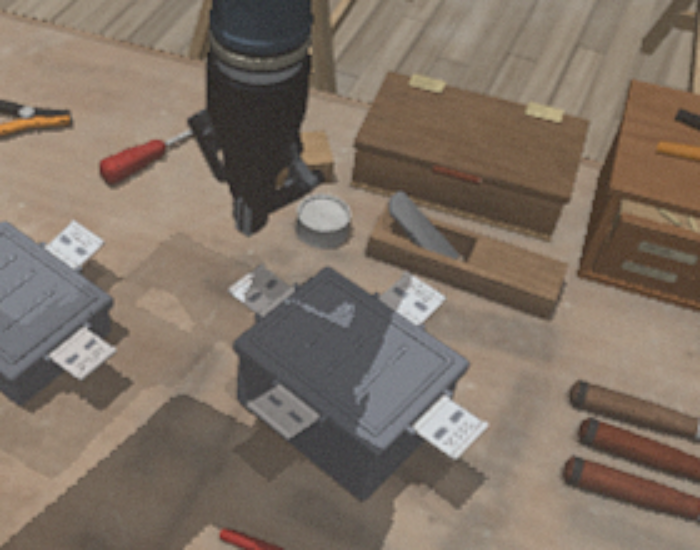

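The shut fingertips (about 248,230 in the crop) stand over the left clip (262,290), which is still out. The knuckles stick out along the tool's y, so for the ±y sides I turn the tool 90° to keep them off the lid.

Emit:
step_arm(
  moves=[0, -0.005, -0.015, 0, 0.5, 0, -0.005, -0.015, 0, 0.5, 0, -0.005, -0.015, 0, 0.5, 0, -0.005, -0.015, 0, 0.5, 0, -0.005, -0.015, 0, 0.5, 0, -0.005, -0.015, 0, 0.5, 0, -0.005, -0.015, 0, 0.5, 0, -0.005, -0.015, 0, 0.5, 0, -0.005, -0.015, 0, 0.5, 0, -0.005, -0.015, 0, 0.5],
)

```text
t: 3.65
tcp_pos: [0.5825, 0.0892, 0.2241]
tool_rot: [-0.592, 0.806, -0.009, -0.006]
force: [-0.1, -0.3, -1.0]
finger_gap: -0.0
gripper_force: 0.0
```

Emit:
step_arm(
  moves=[0, 0, 0, -0.1, 0, 0, 0, 0, -0.2, 0, 0, 0, 0, -0.3, 0, 0, 0, 0, -0.4, 0, 0, 0, 0, -0.48, 0, 0, 0, 0, -0.48, 0, 0, 0, 0, -0.48, 0],
)

```text
t: 4.53
tcp_pos: [0.5826, 0.0875, 0.1277]
tool_rot: [-0.591, 0.806, -0.009, -0.006]
force: [0.1, 0.9, -0.6]
finger_gap: 0.005
gripper_force: 0.3
```

```bash
python3 - <<'E'
from h import *
st=manip.sense(); print(st['q'].round(3),st['qd'].round(3),st['tcp_pos'],st['tool_rot'],st['force'])
R=__import__('scipy.spatial.transform',fromlist=['Rotation']).Rotation.from_quat(st['tool_rot']).as_matrix(); print(R.round(3), st['tcp_pos']+.073*R[:,2])
s=manip.snapshot('scene'); cv2.imwrite('pics/s2.png',cv2.resize(s['color'][100:320,200:480],None,fx=2.5,fy=2.5))
E
```

```text
[-0.032  0.727  1.651 -0.031  0.763 -2.846] [-0.    -0.011 -0.003 -0.002 -0.002 -0.   ] [0.58263084 0.08751936 0.12771007] [-0.59137674  0.80632552 -0.00859673 -0.00622955] [ 0.0736838   0.93979702 -0.63473452]
[[-0.3   -0.954  0.   ]
 [-0.954  0.3   -0.021]
 [ 0.02  -0.006 -1.   ]] [0.58263973 0.08596946 0.05472652]
```

View pics/s2.png

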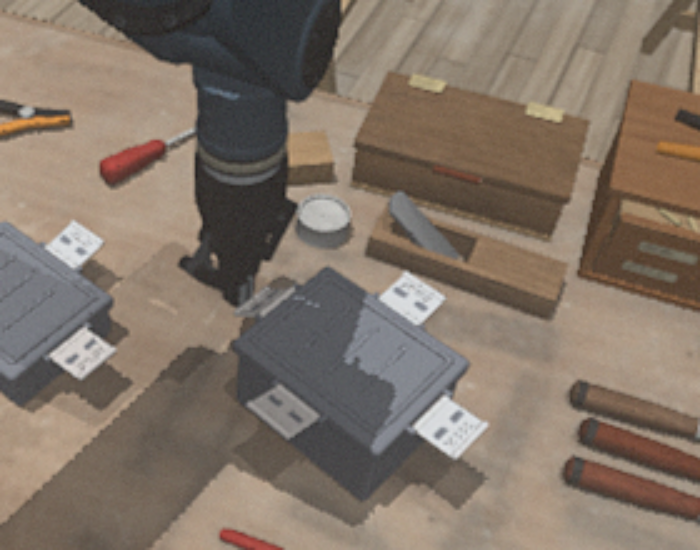

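The last joint is at its limit (-2.846), so this turn falls just short. The picture shows the left clip half down at (265,295). I'll lift, turn back, do the ±x sides at the original yaw, then use the opposite turn for ±y.

Emit:
step_arm(
  moves=[0, 0, 0.05, 0.25, 0, 0, 0, 0.05, 0.48, 0, 0, 0, 0, 0.48, -0.5, 0, 0, 0, 0.48, -0.5, 0, 0, 0, 0.48, -0.5, 0, 0, 0, 0.48, -0.5, 0, 0, 0, 0.48, -0.5, 0, 0, 0, 0.48, -0.5, 0, 0, 0, 0.48, -0.5, 0, 0, 0, 0.48, -0.5, 0, 0, 0, 0.48, -0.5, 0, 0, 0, 0.48, -0.5],
)

```text
t: 6.08
tcp_pos: [0.5827, 0.0871, 0.2243]
tool_rot: [0.152, 0.988, -0.002, -0.01]
force: [0.5, -0.4, -1.0]
finger_gap: -0.003
gripper_force: 0.0
```

Emit:
step_arm(
  moves=[0, 0.307, -0.743, 0, 0, 0, 0.307, -0.743, 0, 0, 0, 0.307, -0.743, 0, 0, 0, 0.307, -0.743, 0, 0, 0, 0.307, -0.743, 0, 0, 0, 0.307, -0.743, 0, 0],
)

```text
t: 6.82
tcp_pos: [0.6432, -0.0599, 0.2235]
tool_rot: [0.151, 0.988, -0.001, -0.011]
force: [0.2, 0.4, 0.0]
finger_gap: -0.002
gripper_force: 0.0
```

Emit:
step_arm(
  moves=[0, 0, 0, -0.1, 0, 0, 0, 0, -0.2, 0, 0, 0, 0, -0.3, 0, 0, 0, 0, -0.4, 0, 0, 0, 0, -0.48, 0, 0, 0, 0, -0.48, 0],
)

```text
t: 7.58
tcp_pos: [0.6434, -0.0612, 0.1257]
tool_rot: [0.152, 0.988, -0.001, -0.012]
force: [0.4, 0.7, -0.1]
finger_gap: -0.001
gripper_force: 0.0
```

Emit:
step_arm(
  moves=[0, -0.03, 0.009, 0, 0, 0, -0.06, 0.018, 0, 0, 0, -0.085, 0.025, 0, 0, 0, -0.085, 0.025, 0, 0, 0, -0.085, 0.025, 0, 0],
)

```text
t: 8.2
tcp_pos: [0.6286, -0.0569, 0.1281]
tool_rot: [0.152, 0.988, -0.002, -0.008]
force: [5.7, -1.6, -3.5]
finger_gap: 0.002
gripper_force: 2.8
```

Emit:
step_arm(
  moves=[0, -0.015, 0.004, 0, 0, 0, -0.02, 0.006, 0, 0, 0, -0.02, 0.006, 0, 0],
)

```text
t: 8.57
tcp_pos: [0.6279, -0.0567, 0.1282]
tool_rot: [0.152, 0.988, -0.002, -0.003]
force: [12.2, -2.8, -9.6]
finger_gap: 0.001
gripper_force: 6.1
```

The force rises with no further motion, so the clip is flat. I back off, lift, and cross over the lid to the near (-x) side.

Emit:
step_arm(
  moves=[0, 0.07, -0.02, 0, 0, 0, 0.13, -0.04, 0, 0, 0, 0.13, -0.04, 0.25, 0, 0, 0.13, -0.04, 0.5, 0, 0, 0.13, -0.04, 0.5, 0, 0, -0.835, 0.25, 0.5, 0, 0, -0.835, 0.25, 0.5, 0, 0, -0.835, 0.25, 0.5, 0, 0, -0.835, 0.25, 0.5, 0, 0, -0.835, 0.25, 0.5, 0, 0, -0.835, 0.25, 0.5, 0],
)

```text
t: 9.95
tcp_pos: [0.458, -0.0059, 0.2276]
tool_rot: [0.152, 0.988, -0.002, -0.009]
force: [0.3, 0.4, -0.2]
finger_gap: 0.002
gripper_force: 0.0
```

Emit:
step_arm(
  moves=[0, 0, 0, -0.1, 0, 0, 0, 0, -0.2, 0, 0, 0, 0, -0.3, 0, 0, 0, 0, -0.4, 0, 0, 0, 0, -0.5, 0, 0, 0, 0, -0.5, 0],
)

```text
t: 10.7
tcp_pos: [0.457, -0.0057, 0.1261]
tool_rot: [0.152, 0.988, -0.002, -0.011]
force: [0.2, -0.2, 0.1]
finger_gap: -0.001
gripper_force: 0.0
```

Emit:
step_arm(
  moves=[0, 0.03, -0.009, 0, 0, 0, 0.06, -0.018, 0, 0, 0, 0.09, -0.027, 0, 0, 0, 0.1, -0.03, 0, 0, 0, 0.1, -0.03, 0, 0],
)

```text
t: 11.32
tcp_pos: [0.4754, -0.011, 0.1276]
tool_rot: [0.152, 0.988, -0.002, -0.011]
force: [-4.9, 0.8, 0.7]
finger_gap: -0.003
gripper_force: 2.1
```

Emit:
step_arm(
  moves=[0, 0.015, -0.004, 0, 0, 0, 0.02, -0.006, 0, 0, 0, 0.02, -0.006, 0, 0],
)

```text
t: 11.7
tcp_pos: [0.4759, -0.0111, 0.1276]
tool_rot: [0.152, 0.988, -0.001, -0.015]
force: [-10.0, 2.3, 8.2]
finger_gap: -0.002
gripper_force: 5.2
```

Emit:
step_arm(
  moves=[0, -0.07, 0.02, 0, 0, 0, -0.13, 0.04, 0, 0, 0, -0.13, 0.04, 0.25, 0, 0, -0.13, 0.04, 0.5, -0.06, 0, -0.13, 0.04, 0.5, -0.12, 0, 0.188, -0.646, 0.5, -0.495, 0, 0.188, -0.646, 0.5, -0.495, 0, 0.188, -0.646, 0.5, -0.495, 0, 0.188, -0.646, 0.5, -0.495, 0, 0.188, -0.646, 0.5, -0.495, 0, 0.188, -0.646, 0.5, -0.495, 0, 0.188, -0.646, 0.5, -0.495],
)

```text
t: 13.2
tcp_pos: [0.5179, -0.1418, 0.2275]
tool_rot: [0.803, 0.596, 0.007, -0.008]
force: [-1.3, -0.2, -0.5]
finger_gap: 0.001
gripper_force: 0.0
```

Emit:
step_arm(
  moves=[0, 0, 0, 0, 0, 0, 0, 0, -0.1, 0, 0, 0, 0, -0.2, 0, 0, 0, 0, -0.3, 0, 0, 0, 0, -0.4, 0, 0, 0, 0, -0.5, 0, 0, 0, 0, -0.5, 0],
)

```text
t: 14.08
tcp_pos: [0.5172, -0.1415, 0.1265]
tool_rot: [0.802, 0.598, 0.006, -0.009]
force: [0.8, 0.9, 0.2]
finger_gap: 0.002
gripper_force: 0.0
```

Emit:
step_arm(
  moves=[0, 0.009, 0.03, 0, 0, 0, 0.018, 0.06, 0, 0, 0, 0.027, 0.09, 0, 0, 0, 0.03, 0.1, 0, 0, 0, 0.03, 0.1, 0, 0],
)

```text
t: 14.7
tcp_pos: [0.5231, -0.1247, 0.128]
tool_rot: [0.8, 0.599, 0.004, -0.006]
force: [-7.7, -15.5, -1.5]
finger_gap: -0.001
gripper_force: 8.9
```

Emit:
step_arm(
  moves=[0, -0.02, -0.07, 0, 0, 0, -0.04, -0.13, 0, 0, 0, -0.04, -0.13, 0.25, 0, 0, -0.04, -0.13, 0.5, 0, 0, -0.04, -0.13, 0.5, 0, 0, 0.294, 0.983, 0.5, 0, 0, 0.294, 0.983, 0.5, 0, 0, 0.294, 0.983, 0.5, 0, 0, 0.294, 0.983, 0.5, 0, 0, 0.294, 0.983, 0.5, 0, 0, 0.294, 0.983, 0.5, 0, 0, 0.294, 0.983, 0.5, 0],
)

```text
t: 16.2
tcp_pos: [0.5818, 0.0738, 0.227]
tool_rot: [0.802, 0.597, 0.006, -0.009]
force: [0.8, -1.4, 0.2]
finger_gap: -0.001
gripper_force: 0.0
```

Emit:
step_arm(
  moves=[0, 0, 0, 0, 0, 0, 0, 0, -0.1, 0, 0, 0, 0, -0.2, 0, 0, 0, 0, -0.3, 0, 0, 0, 0, -0.4, 0, 0, 0, 0, -0.5, 0, 0, 0, 0, -0.5, 0],
)

```text
t: 17.08
tcp_pos: [0.5817, 0.0743, 0.1264]
tool_rot: [0.802, 0.597, 0.005, -0.01]
force: [-0.7, -0.1, -0.1]
finger_gap: -0.004
gripper_force: 0.0
```

Emit:
step_arm(
  moves=[0, -0.009, -0.03, 0, 0, 0, -0.018, -0.06, 0, 0, 0, -0.027, -0.09, 0, 0, 0, -0.03, -0.1, 0, 0, 0, -0.03, -0.1, 0, 0],
)

```text
t: 17.7
tcp_pos: [0.5771, 0.0566, 0.128]
tool_rot: [0.802, 0.597, 0.008, -0.009]
force: [2.2, 9.6, -1.3]
finger_gap: -0.002
gripper_force: 5.2
```

Flat as well. I back off, lift clear and move away from the box toward +x (away from the shallow box), then check.

Emit:
step_arm(
  moves=[0, 0.02, 0.07, 0, 0, 0, 0.04, 0.13, 0, 0, 0, 0.04, 0.13, 0.25, 0, 0, 0.04, 0.13, 0.5, 0, 0, 0.04, 0.13, 0.8, 0, 0, 0.7, 0.13, 0.8, 0, 0, 0.7, 0.13, 0.8, 0, 0, 0.7, 0.13, 0.8, 0, 0, 0.7, 0.13, 0.8, 0],
)

```text
t: 18.82
tcp_pos: [0.7157, 0.0812, 0.2864]
tool_rot: [0.802, 0.598, 0.005, -0.009]
force: [-0.8, -0.7, 0.3]
finger_gap: -0.001
gripper_force: 0.0
```

```bash
python3 - <<'E'
from h import *
st=manip.sense(); print(st['tcp_pos'],st['force'],abs(st['qd']).max())
a=manip.snapshot('scene')['color'][130:310,150:450]; b=manip.snapshot('top')['color'][120:290,150:450]
cv2.imwrite('pics/end.png',np.vstack([cv2.resize(x,None,fx=1.7,fy=1.7,interpolation=2) for x in(a,b)]))
E
```

```text
[0.71567112 0.08123569 0.28639767] [-0.76742214 -0.74145557  0.28958253] 0.04479455637877896
```

View pics/end.png

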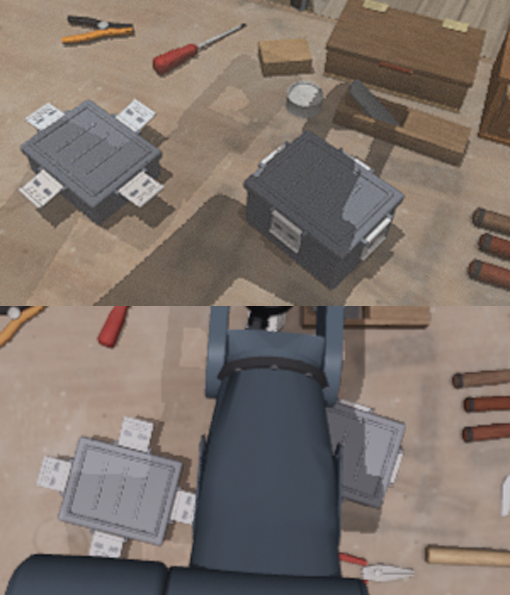

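In the scene view all four deep-box clips are down: near at (285,230), right at (377,238), and only hinge slivers of the far two at (270,155) and (362,162). The shallow box's clips are unchanged, and the arm is clear.

```bash
python3 -c "
from station import manip
print(manip.sign_off())"
```

```text
the job is handed in; nothing more can be done
None
```

I flipped all four clips of the deep box down against its sides, kept clear of the shallow box, and handed the job in at about 19 s; sign-off returned no verdict.

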